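Draw the drying-agent tray of the purge-air dryer

ROBOT

A 7-joint arm with a two-finger parallel gripper is mounted at the origin on a cart in front of the work surface, level with it; the furniture and walls round the work are solid. World frame = base frame: x ahead of the robot, y to its left, z up, the work surface at z = 0. Lengths are in mm, angles in degrees, forces in N, time in s.
With the tool pointing down it reaches from about 425 to 875 mm from the base axis. Payload 9.9 kg.
Tool frame: the origin (TCP) lies on the centre line of the jaws, within the pads' length; the fingertips stand manip.tip_extent ahead of it and the grasp point (between the pads) lies 2 mm behind it (manip.tip_extent is the distance from the TCP to the fingertips, in mm); z points along the fingers, y is the line along which they close (so a half turn about z gives the same grasp; the last joint's range is limited). The gripper opens to 85 mm and grips with 20 to 120 N. Pads are 22 mm wide; open, the fingers measure 114 mm over their backs; the gripper's body (76 mm by 85 mm) begins 54 mm behind the grasp point. The pads swing forward as they close: fully open they stand 13 mm farther back than shut.
Start: joints at [71.574, 32.985, 1.427, 82.34, -0.859, 64.687, -3.237], TCP at [159.011, -656.007, 248.289] pointing down, gripper open.
Joint ranges: [-157.87, 157.87], [-19.46, 123.44], [-87.15, 90], [11.01, 140.99], [-62.26, 242.26], [9.8, 113.94], [-161.44, 161.44]. Speed limits (degrees/s): [127.2, 127.2, 172.46, 172.46, 180, 180, 180].

INTERFACE

Orientations are given as a 3x3 rotation matrix whose columns are the frame's x, y, z axes.
In Python, from bench import manip gives the robot as it stands. Calls block until the motion is done:
- manip.move_to(position, orientation): joint-space move of the TCP to a pose.
- manip.move_linear(position, rot=None, feed=150, threshold=None): straight line of the TCP; rot=None keeps the orientation; feed is the mean speed in mm/s. With threshold (N) it stops when the force on the tool has changed by that much, and returns True; else False.
- manip.set_joints(angles): joint-space move.
- manip.gripper_to(opening, strength=None): finger opening in mm; strength is the grip in N (None keeps the last); returns when the fingers have stopped.
- manip.dwell(seconds).
- manip.inverse_kinematics(position, orientation): joint angles nearest the present ones, or None.
- manip.get_state(): the state.
- manip.snapshot(name): name is "scene" or "top" or "wrist"; returns the picture (480x640x3 uint8, red, green, blue); there is no depth.
- manip.camera_model(name): a dict with "mtx" (3x3 intrinsics, pixels), "position" and "rotation" of the camera in the world; the wrist camera has in their place "tool_from_camera" (4x4, takes a point from camera to tool coordinates, whose origin is the TCP and whose axes are the flange's). Camera axes: x right, y down, z forward; pixel columns grow to the right and rows downward; lengths in mm; the calibration is good to about 2 mm. A picture is of the moment at which its call begins: read the wrist's pose just before it. camera_model takes no time and is no camera call.
A pose or a line that the arm cannot do raises manip.IKError and nothing moves.
- manip.finish_job(): hands the job in; it is judged then, once.
The state is a dict: "clock": time; "qpos": joint angles; "qd": joint speeds; "tau": joint torques, N m; "position": TCP position; "orientation": TCP orientation; "wrist_force": force on the tool from outside, world axes, zero at the start; "wrist_torque": the same for the moment, N m; "grip_width": finger opening in mm; "finger_force": force on a finger pad.
Only numpy, scipy, OpenCV 4.12 (cv2) and the standard library are available. Lean on these libraries where they do the work, as an engineer would, in place of code of your own. Each camera call takes 0.05 s, during which the arm holds its last target. There are 200 camera calls.

TASK

The drying-agent tray of the purge-air dryer is due for a refill: unclamp it by lifting the clamp lever out of its notch, moving it along the gate and letting it down into the other notch. Then take the tray hook from its stand, put its bent tip into the finger hole of the tray's pull tab and draw the tray out to its stop, with the hook alone, not with the gripper on the tray. Lay the hook back in its stand and leave the jar, beaker, bottle and pot near the work where they stand.

Things in the scene. Friction and masses are not known exactly. Their poses are not given: they have to be found in the camera images.
- dryer: White sheet-metal box, 170 deep (x) x 250 wide (y) x 119 mm high, fixed to the worktop. Origin at the centre of its underside; the front face, at x = -85 mm, looks along its own -x, roughly to the robot. Seen from the robot, the tray is in the left part of the front, a steel plate with the lever's gate slot in the right part.
- tray: Grey-fronted tray that slides out along the dryer's -x, 90 mm to a hard stop (friction about 3 N; stays where left). Its steel pull tab, level, 44 wide x 5 mm thick, reaches 40 mm out of the front. Origin: centre of the 22 mm round finger hole right through the tab, on its upper face, 43 mm above the worktop; shut: (-112, 54) mm in the dryer's frame. Axes as the dryer's. Nothing below the tab.
- knob (a point): Centre of the black ball knob, 30 mm diameter, at the end of the steel clamp lever (stem 10 mm thick), 62 mm in front of the dryer's face. The lever turns sideways and up about a pivot inside the dryer, 215 mm behind the knob, level with it. It starts level in the left (clamped) notch, knob 60 mm above the worktop, where a 36 mm collar on the stem holds the tray shut (2 to 3 mm of play).
- release_spot (a point): Fixed point of the dryer: the knob's centre when the lever lies level in the right (release) notch, 68 mm to the dryer's -y of its clamped rest, same height, same distance from the front. The lever passes from notch to notch only with the knob lifted 21 to 33 mm (the gate's upper end), falls by its own weight, and has 4 mm of sideways play at the knob in each notch.
- tray_hook: Hand hook lying level in its stand: grey handle, a bar 84 long (x) x 20 wide (y) x 24 mm high, and a round steel rod, 8 mm thick, that runs on from the handle's +x end and bends down at x = 86 mm. Origin at the centre of the handle, +x towards the bent end, z up. About 130 g. Its lowest point is 38 mm below the origin.
- hook_tip (a point): Lower end of the hook's bent tip, at (86, 0, -36) mm in the hook's frame (the rod's rounded end is 2 mm lower).
- hook_stand: Aluminium stand fixed to the worktop, base 128 x 56 x 8 mm, two upright forks: at x = -34 mm one carries the handle's tail, 63 mm above the worktop, 24 mm between its cheeks at the bottom; at x = 60 mm one carries the rod, 71 mm up, 12 mm between its cheeks. Cheeks flare outward, 19 mm high. Origin on the worktop below the lying handle's middle, +x to the hook's bent end.
- cradle (a point): Where the centre of the hook's handle is when the hook lies in its stand: 75 mm above the stand's origin.
- desiccant_jar: White screw-cap jar with a blue cap, 63 mm diameter, 66 mm high, standing on the worktop; origin at the centre of its underside. A bystander.
- beaker: Empty glass beaker, 45 mm diameter, 58 mm high; origin at the centre of its underside. A bystander.
- dropper: Brown bottle with a black cap, 30 mm diameter, 78 mm high; origin at the centre of its underside. A bystander.
- pot: Low white pot with a screw lid, 37 mm diameter, 34 mm high; origin at the centre of its underside. A bystander.
- pc_tower: Black computer tower, an obstacle fixed on the worktop: 303 long (x) x 155 wide (y) x 338 mm high, origin on the worktop, its front 154 mm from it along its own -x. It stands right of the dryer and behind the hook stand; its nearest corner is 0.60 m ahead of the robot and 0.07 m to the right, so a hand that comes from the right has to pass in front of it.

How it is judged:
By the outcome, as a careful person would: the job done as asked, in the order asked, and still so for the second after the job is handed in, with the robot touching nothing.
It also fails if it takes over 58 s, if anything falls off the work surface, if the arm or the gripper's body presses on something with over 40 N, if the wrist force passes 120 N, or if a joint passes its speed limit or range.

## Working session

There is one attempt and no reset: what is moved stays moved. The work goes in short steps, each a Python script; the robot and the scene stay as the last script left them, time stands still between calls to the robot, and variables do not carry over. Pictures are saved under pics/ and viewed, at most 10 in all, crops included, and the job is handed in when it is done.

```bash
ls; mkdir -p pics; python3 - <<'E'
from bench import manip
import cv2, numpy as np
for n in("scene","top"):
    cv2.imwrite(f"pics/{n}0.png",manip.snapshot(n)[:,:,::-1]); 
    print(n,{k:np.round(v,3).tolist() if k!='x' else v for k,v in manip.camera_model(n).items()})
print({k:np.round(v,4).tolist() for k,v in manip.camera_model("wrist").items()},manip.tip_extent)
s=manip.get_state();print(s['clock'],np.round(s['orientation'],3).tolist(),s['position'])
E
```

```text
pics
scene {'mtx': [[540.0, 0.0, 312.422], [0.0, 540.0, 233.584], [0.0, 0.0, 1.0]], 'position': [216.914, -718.49, 890.614], 'rotation': [[0.903, -0.297, 0.311], [-0.43, -0.61, 0.665], [-0.007, -0.735, -0.679]]}
top {'mtx': [[458.639, 0.0, 317.679], [0.0, 458.639, 244.123], [0.0, 0.0, 1.0]], 'position': [509.182, 100.482, 1034.247], 'rotation': [[-0.017, -0.996, 0.085], [-1.0, 0.016, -0.015], [0.014, -0.085, -0.996]]}
{'mtx': [[358.5978, 0.0, 322.0942], [0.0, 358.5978, 238.6556], [0.0, 0.0, 1.0]], 'tool_from_camera': [[-0.0002, -0.9642, -0.2653, 66.9165], [1.0, -0.0004, 0.0007, -1.1499], [-0.0008, -0.2653, 0.9642, -125.9836], [0.0, 0.0, 0.0, 1.0]]} 17.0
0.1 [[0.972, 0.236, -0.0], [0.236, -0.972, 0.001], [-0.0, -0.001, -1.0]] [ 158.92484206 -655.62829615  247.53392258]
```

View pics/scene0.png

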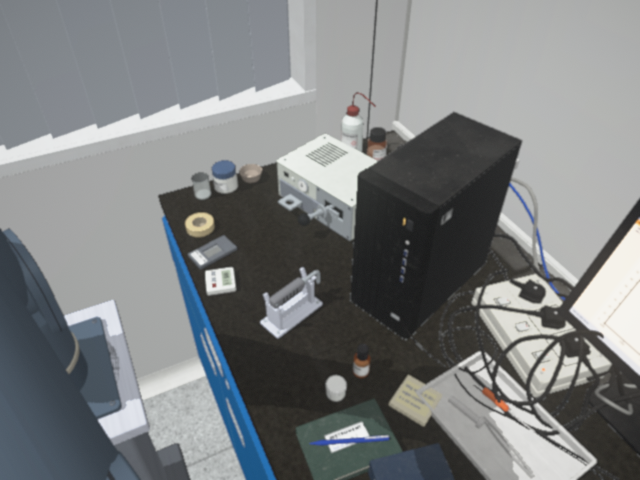

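View pics/top0.png

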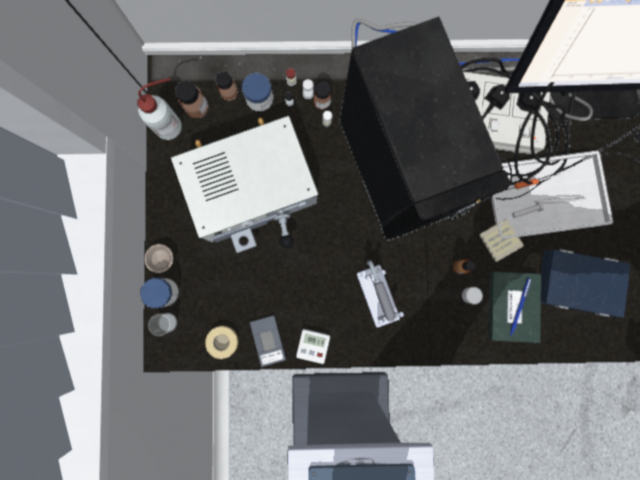

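```bash
python3 - <<'E'
import cv2
a=cv2.imread("pics/top0.png")[145:340,150:410]
cv2.imwrite("pics/c1.png",cv2.resize(a,None,fx=3,fy=3,interpolation=cv2.INTER_CUBIC))
E
cat > h.py <<'E'
from bench import manip
import numpy as np, cv2
def cam(name):
    m=manip.camera_model(name)
    if name=="wrist":
        s=manip.get_state();R=np.array(s['orientation']);T=np.array(m['tool_from_camera'])
        return np.array(m['mtx']),R@T[:3,3]+s['position'],R@T[:3,:3]
    return np.array(m['mtx']),np.array(m['position']),np.array(m['rotation'])
def ray(c,uv,z):
    K,p,R=c; d=R@np.linalg.solve(K,[uv[0],uv[1],1]); return p+d*(z-p[2])/d[2]
def proj(c,P):
    K,p,R=c; q=K@(R.T@(np.array(P)-p)); return q[:2]/q[2]
def down(yaw):  # tool x axis heading yaw (deg), z down
    a=np.radians(yaw);c,s=np.cos(a),np.sin(a)
    return np.array([[c,s,0],[s,-c,0],[0,0,-1.]])
E
```

```text
(no output)
```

View pics/c1.png

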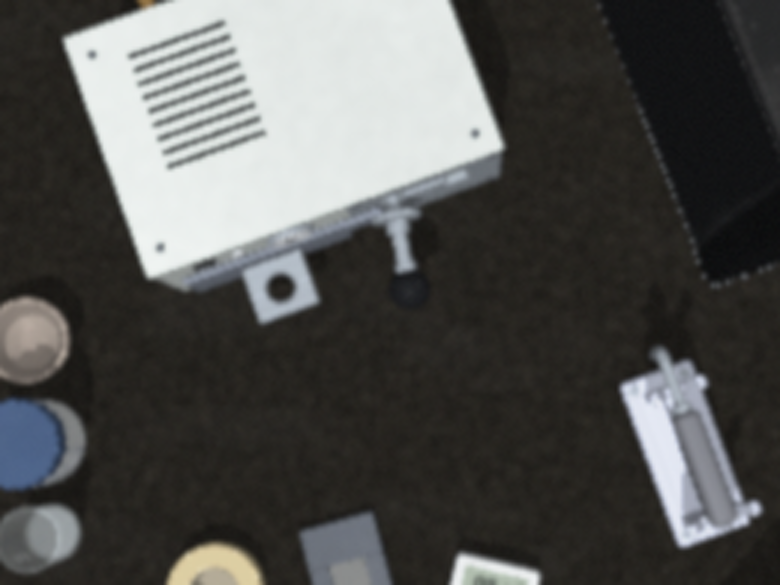

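```bash
python3 - <<'E'
from h import *
c=cam("top")
f=lambda u,v,z:ray(c,(150+(u+.5)/3-.5,145+(v+.5)/3-.5),z)
FL,FR,BL=f(147,279,119),f(504,149,119),f(64,38,119)
print("FL FR BL",FL,FR,BL,np.linalg.norm(FL-FR),np.linalg.norm(FL-BL))
d=FL-FR;yaw=np.degrees(np.arctan2(-d[0],d[1]));print("yaw",yaw)
R=lambda y:np.array([[np.cos(y),-np.sin(y)],[np.sin(y),np.cos(y)]])
Y=R(np.radians(yaw));ctr=(FL+FR)[:2]/2+Y@[85,0];print("ctr",ctr,"hole pred",ctr+Y@[-112,54])
h=f(282,288,43);k=f(409,288,60);print("hole",h,"knob",k,"knob in dryer",Y.T@(k[:2]-ctr),"hole in dryer",Y.T@(h[:2]-ctr))
a,b,e=f(723,525,87),f(686,410,87),f(660,350,79)
print("hook",a,b,e,np.linalg.norm(a-b),"c",(a+b)/2,"yaw",np.degrees(np.arctan2(*(b-a)[[1,0]])),np.degrees(np.arctan2(*(e-a)[[1,0]])), np.linalg.norm((e-(a+b)/2)[:2]))
# bystanders
for n,uv,z in(("jar",(153,292),66),("beaker",(160,324),58),("dropper",(463,267),78),("pot",(472,296),34),("bowl",(158,258),40)):print(n,ray(c,uv,z))
E
```

```text
FL FR BL [603.66779524 323.95164465 119.        ] [687.94286883  84.67328825 119.        ] [768.16813645 380.60547892 119.        ] 253.68567138685557 173.98281293588352
yaw 19.40252712195292
ctr [725.97801259 232.54969883] hole pred [602.39976823 246.27622499]
hole [603.45546899 245.37062928  43.        ] knob [600.41374923 152.86156733  60.        ] knob in dryer [-144.90583368  -33.44969209] hole in dryer [-111.30509596   52.7951282 ]
hook [431.95405131 -60.99152732  87.        ] [510.64193858 -37.89776343  87.        ] [552.55657164 -22.12541041  79.        ] 82.00674078199948 c [471.29799494 -49.44464538  87.        ] yaw 16.356205653792646 17.86237719172461 85.7280402535455
jar [496.51402293 431.4316546   66.        ]
beaker [429.43037519 418.69156778  58.        ]
dropper [ 537.51903158 -217.5957864    78.        ]
pot [ 475.40210034 -249.13603589   34.        ]
bowl [569.06397378 430.5383971   40.        ]
```

```bash
python3 - <<'E'
from h import *
for p in((440,-90,250),(471,-49,200),(471,-49,77),(600,153,200),(600,153,60),(588,88,90),(522,217,100),(430,185,70)):
  for y in(19,199):
    q=manip.inverse_kinematics(p,down(y)); print(p,y,None if q is None else np.round(q).tolist())
E
```

```text
(440, -90, 250) 19 [18.0, 14.0, -15.0, 114.0, 5.0, 52.0, -71.0]
(440, -90, 250) 199 [57.0, 27.0, -74.0, 113.0, 29.0, 62.0, 80.0]
(471, -49, 200) 19 [12.0, 20.0, -15.0, 115.0, 7.0, 46.0, -79.0]
(471, -49, 200) 199 [48.0, 35.0, -74.0, 114.0, 39.0, 61.0, 66.0]
(471, -49, 77) 19 [4.0, 31.0, -5.0, 123.0, 6.0, 27.0, -77.0]
(471, -49, 77) 199 [40.0, 43.0, -62.0, 122.0, 53.0, 49.0, 54.0]
(600, 153, 200) 19 [-4.0, 32.0, -24.0, 94.0, 15.0, 57.0, -104.0]
(600, 153, 200) 199 [16.0, 42.0, -62.0, 94.0, 39.0, 69.0, 55.0]
(600, 153, 60) 19 [-11.0, 40.0, -12.0, 102.0, 12.0, 39.0, -101.0]
(600, 153, 60) 199 [10.0, 48.0, -49.0, 101.0, 45.0, 53.0, 50.0]
(588, 88, 90) 19 [-4.0, 37.0, -13.0, 105.0, 12.0, 40.0, -96.0]
(588, 88, 90) 199 [17.0, 44.0, -49.0, 104.0, 41.0, 52.0, 57.0]
(522, 217, 100) 19 [-15.0, 34.0, -19.0, 108.0, 17.0, 40.0, -115.0]
(522, 217, 100) 199 [9.0, 46.0, -62.0, 108.0, 49.0, 58.0, 35.0]
(430, 185, 70) 19 [-17.0, 32.0, -17.0, 124.0, 20.0, 27.0, -121.0]
(430, 185, 70) 199 [10.0, 43.0, -62.0, 123.0, 54.0, 48.0, 23.0]
```

```bash
python3 - <<'E'
from h import *
manip.move_to((450,-75,250),down(17))
s=manip.get_state();np.save("w1.npy",np.array(cam("wrist"),dtype=object),allow_pickle=True)
a=manip.snapshot("wrist")[:,:,::-1];cv2.imwrite("pics/w1.png",a);print(s['clock'],s['position'],proj(cam("wrist"),(471,-49,87)))
manip.move_to((590,155,220),down(19.4))
s=manip.get_state();np.save("w2.npy",np.array(cam("wrist"),dtype=object),allow_pickle=True)
a=manip.snapshot("wrist")[:,:,::-1];cv2.imwrite("pics/w2.png",a);print(s['clock'],s['position'],proj(cam("wrist"),(600,153,60)))
E
```

```text
Traceback (most recent call last):
ValueError: could not broadcast input array from shape (3,3) into shape (3,)
```

```bash
python3 - <<'E'
from h import *
import pickle
def shot(n,P):
    c=cam("wrist");pickle.dump(c,open(n+".pkl","wb"))
    cv2.imwrite(f"pics/{n}.png",manip.snapshot("wrist")[:,:,::-1]);s=manip.get_state();print(s['clock'],s['position'],proj(c,P))
shot("w1",(471,-49,87))
manip.move_to((590,155,220),down(19.4))
shot("w2",(600,153,60))
E
```

```text
2.4667 [450.11153422 -75.79254494 249.93626204] [298.94326144 190.38207247]
3.5667 [590.01847392 152.53049353 220.26340739] [326.97243191 213.25567618]
```

View pics/w1.png

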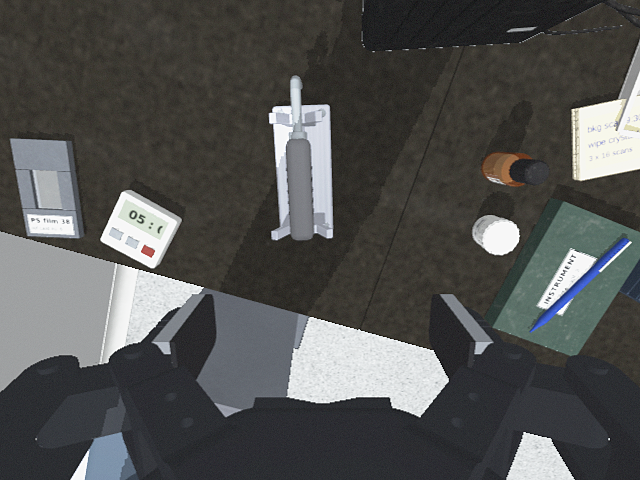

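View pics/w2.png

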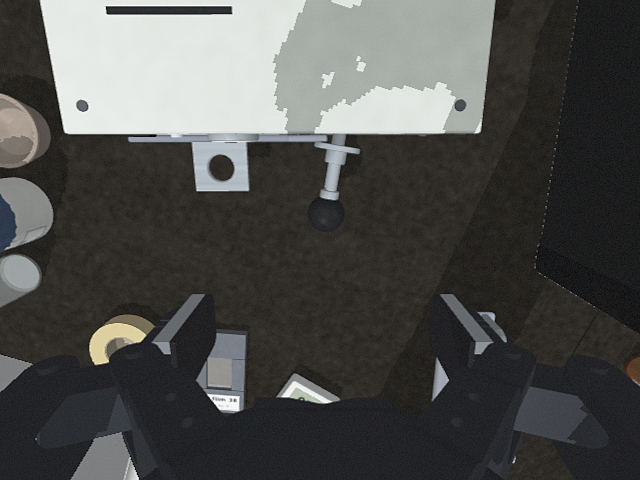

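```bash
python3 - <<'E'
from h import *
import pickle
c1=pickle.load(open("w1.pkl","rb"));c2=pickle.load(open("w2.pkl","rb"))
a,b,e=ray(c1,(301,236),87),ray(c1,(298.5,139),87),ray(c1,(295,78),79)
print(a,b,e,np.linalg.norm(a-b),(a+b)/2,"yaw ends",np.degrees(np.arctan2(*(b-a)[[1,0]])),np.degrees(np.arctan2(*(e-a)[[1,0]])))
k,h=ray(c2,(326,213),60),ray(c2,(221,168),43);print("knob",k,"hole",h)
l,r=ray(c2,(65,133),119),ray(c2,(481,133),119);print(l,r,np.degrees(np.arctan2(-(l-r)[0],(l-r)[1])),np.linalg.norm(l-r))
print(manip.get_state()['position'],c2[1])
E
```

```text
[434.90588921 -61.08314476  87.        ] [509.26495622 -37.72294058  87.        ] [551.57606862 -22.36245181  79.        ] 77.94209380620728 [472.08542272 -49.40304267  87.        ] yaw ends 17.44032400884215 18.36005902954459
knob [599.93890456 153.81512807  60.        ] hole [603.89970312 247.48154519  43.        ]
[605.22032575 324.26469468 119.        ] [688.54226787  85.98939726 119.        ] 19.274104234328 252.42357933079103
[590.01847392 152.53049353 220.26340739] [652.84784387 176.29790781 345.92955364]
```

```bash
python3 - <<'E'
from h import *
def st(t):
    s=manip.get_state();print(t,round(s['clock'],2),np.round(s['position'],1),"w",np.round(s['grip_width'],1),"f",np.round(s['finger_force'],1),"F",np.round(s['wrist_force'],1))
    return s
yaw=19.3;R=down(yaw);a=np.radians(yaw)
D=np.array([[np.cos(a),-np.sin(a),0],[np.sin(a),np.cos(a),0],[0,0,1]])
k=np.array([600,153.4,58.])
manip.gripper_to(60)
manip.move_linear(k+[0,0,50],R,feed=200);st("above")
manip.move_linear(k,R,feed=120);st("at")
manip.gripper_to(0,40);st("grip")
manip.move_linear(k+[0,0,27],feed=80);s=st("up")
th0=np.arcsin(34/215)
for f in(.25,.5,.75,1):
    th=th0*(1-2*f); d=D@np.array([-(np.cos(th)-np.cos(th0))*215*.99+1.7,215*np.sin(th)-34,27])
    manip.move_linear(k+d,feed=80)
    st(f)
E
```

```text
above 4.65 [600.4 153.8 108.8] w 60.0 f 0.0 F [0.1 0.2 0.6]
at 5.22 [600.4 153.7  58.8] w 60.4 f 0.0 F [-0.2  0.6  0.1]
grip 5.61 [600.6 153.5  58.6] w 27.7 f 39.5 F [1.9 0.9 1.3]
up 6.1 [601.7 153.8  85.8] w 27.7 f 39.8 F [ 7.8  3.2 -3.7]
0.25 6.46 [604.  135.3  84.2] w 28.0 f 39.8 F [-4.4 -1.8 -2.7]
0.5 6.83 [607.9 120.3  84.1] w 27.6 f 39.9 F [-7.5 -1.8 -1.6]
0.75 7.19 [614.9 105.1  84.4] w 28.0 f 39.9 F [-5.3 -0.9 -1.3]
1 7.56 [621.5  88.4  84. ] w 27.8 f 39.9 F [-9.1 -4.3 -1. ]
```

```bash
cat >> h.py <<'E'
def st(t):
    s=manip.get_state();print(t,round(s['clock'],2),np.round(s['position'],1),"w",np.round(s['grip_width'],1),"f",np.round(s['finger_force'],1),"F",np.round(s['wrist_force'],1))
    return s
a=np.radians(19.3)
D=np.array([[np.cos(a),-np.sin(a),0],[np.sin(a),np.cos(a),0],[0,0,1]])
k=np.array([600,153.4,58.])
E
python3 - <<'E'
from h import *
r=k+D@np.array([0,-68,0])
manip.dwell(.15);st("settled")
hit=manip.move_linear(r+[0,0,1],feed=60,threshold=15);st(("down",hit))
manip.gripper_to(55);st("open")
manip.dwell(.2)
manip.move_linear(r+[0,0,110],feed=200);st("up")
manip.move_to(np.array([585,120,210]),down(19.3));manip.dwell(.2)
c=cam("wrist");print("rel",proj(c,r+[0,0,2]),"clamped",proj(c,k+[0,0,2]));cv2.imwrite("pics/w3.png",manip.snapshot("wrist")[:,:,::-1]);st("view")
E
```

```text
settled 7.71 [621.3  88.7  84. ] w 27.6 f 39.9 F [-9.6 -5.8 -0.9]
('down', False) 8.29 [620.3  88.3  58.2] w 27.4 f 40.2 F [-7.4 -4.8 -0.2]
open 8.67 [623.   89.8  59.3] w 55.0 f 0.0 F [-0.3 -0.1  0.9]
up 9.56 [621.9  89.  167.2] w 54.7 f 0.0 F [-0.4 -1.  -0.5]
rel [375.93242461 195.2816994 ] clamped [287.42590417 195.42217656]
view 10.18 [585.  119.1 208.7] w 54.9 f 0.0 F [ 0.5  0.7 -0. ]
```

View pics/w3.png

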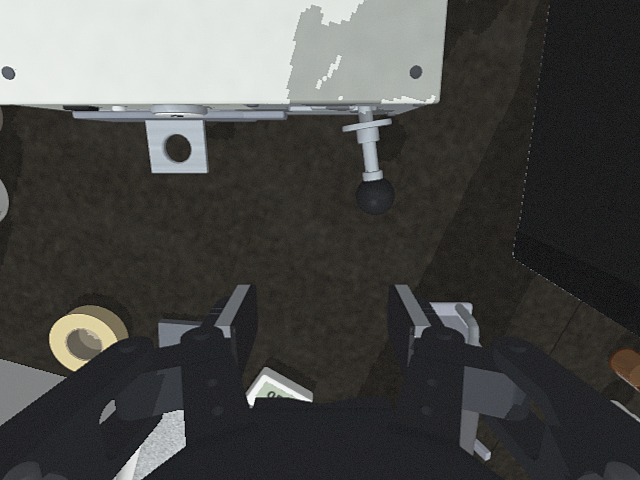

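```bash
python3 - <<'E'
from h import *
R=down(17.6);g=np.array([471.8,-49.4,73.])
manip.move_to(g+[0,0,110],R);manip.gripper_to(50);st("above")
print("hit",manip.move_linear(g,R,feed=150,threshold=10))
manip.dwell(.1);st("at")
manip.gripper_to(0,70);s=st("grip");np.save("grip.npy",s['position'])
manip.move_linear(g+[0,0,90],feed=120);st("up")
# above the hole: tip over hole, origin 86 mm behind along dryer x
hole=np.array([603.7,246.5,0])
o=hole+D@np.array([-86.,0,0]);o[2]=73+50
manip.move_to(o+[0,0,40],down(19.3));manip.dwell(.2);s=st("over")
P=np.array(s['position']);tipw=P+D@np.array([86,0,-34.])
print("tip est",tipw)
c=cam("wrist");print("tip px",proj(c,tipw),"hole px",proj(c,hole+[0,0,43]));cv2.imwrite("pics/w4.png",manip.snapshot("wrist")[:,:,::-1])
cs=cam("scene");print("scene tip",proj(cs,tipw),"hole",proj(cs,hole+[0,0,43]));cv2.imwrite("pics/s4.png",manip.snapshot("scene")[:,:,::-1])
E
```

```text
above 11.23 [472.7 -48.2 183. ] w 49.8 f 0.0 F [0.2 0.9 0.4]
hit False
at 12.22 [472.4 -49.4  73.8] w 50.1 f 0.0 F [ 0.3  0.3 -0.2]
grip 12.59 [472.2 -49.6  73.7] w 18.8 f 67.9 F [ 0.1 -0.5  7.6]
up 13.49 [471.3 -49.5 162.5] w 19.0 f 68.1 F [ 0.1 -0.4 -1.4]
over 14.75 [522.9 216.2 163. ] w 19.2 f 68.1 F [-0.3  0.4 -1.2]
tip est [604.10436839 244.64663724 129.03537355]
tip px [323.97838399  92.63670467] hole px [320.19793993 109.1489146 ]
scene tip [287.58527314 173.06397933] hole [288.48066218 200.86000604]
```

View pics/w4.png

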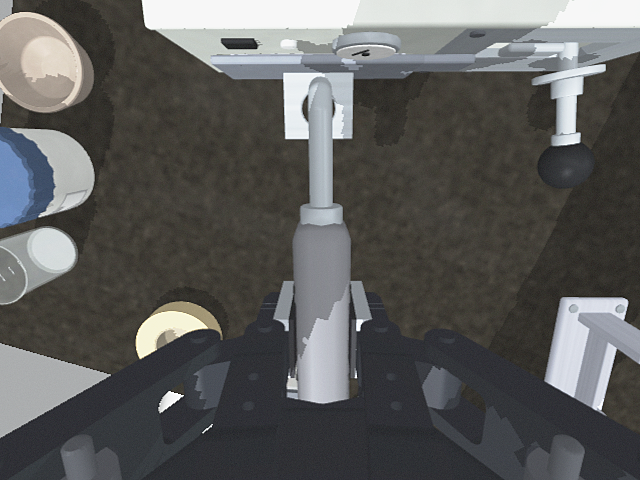

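```bash
python3 - <<'E'
from h import *
R=down(19.3)
hole=np.array([604.7,246.8,0]);o=hole+D@np.array([-86.,0,0])
manip.move_linear(o+[0,0,100],R,feed=120);manip.dwell(.2);s=st("pre")
e=o+[0,0,100]-s['position'];e[2]=0;print("err",e)
hit=manip.move_linear(o+e+[0,0,64],R,feed=60,threshold=6);manip.dwell(.1);st(("in",hit))
if not hit:
    # gentle feel of the pull
    hit=manip.move_linear(o+e+D@np.array([-30,0,0])+[0,0,64],R,feed=60);s=st(("pulled30",hit))
c=cam("wrist");cv2.imwrite("pics/w5.png",manip.snapshot("wrist")[:,:,::-1])
E
```

```text
pre 15.72 [524.  218.6 100.8] w 18.9 f 68.1 F [-0.3 -0.5 -1.9]
err [-0.46185355 -0.19857805  0.        ]
('in', False) 16.57 [523.3 218.3  64.3] w 18.8 f 68.1 F [ 0.1  0.4 -1.4]
('pulled30', False) 17.23 [494.2 208.   64. ] w 19.0 f 68.3 F [-0.6  1.1 -1.2]
```

View pics/w5.png

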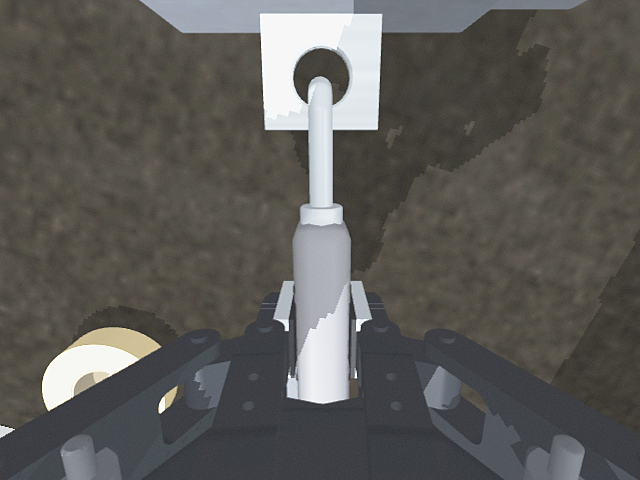

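```bash
python3 - <<'E'
from h import *
R=down(19.3)
hole=np.array([604.2,246.6,0]);o=hole+D@np.array([-86.,0,0])+[0,0,64]
f=lambda d:o+D@np.array([-d,0,0])
print(manip.move_linear(f(85),R,feed=90));st(85)
hit=manip.move_linear(f(112),R,feed=40,threshold=14);s=st(("stop",hit))
print("travel",-(D.T@(s['position']-o))[0])
manip.dwell(.2);st("hold")
d=-(D.T@(s['position']-o))[0]
c=cam("top");cv2.imwrite("pics/t6.png",manip.snapshot("top")[:,:,::-1])
p=np.array(s['position'])+D@np.array([7,0,0]);p[2]=64
manip.move_linear(p,R,feed=60);manip.dwell(.1);st("back")
manip.move_linear(p+[0,0,80],R,feed=120);st("up")
cv2.imwrite("pics/t7.png",manip.snapshot("wrist")[:,:,::-1]);c=cam("wrist")
h2=hole+D@np.array([-90,0,43]);print("hole pulled px",proj(c,h2))
E
```

```text
False
85 18.03 [443.  190.2  64. ] w 18.9 f 68.3 F [ 0.   1.  -0.7]
('stop', True) 18.46 [433.2 187.2  64.3] w 19.2 f 70.8 F [ 2.3  1.3 -0.3]
travel 95.0610628645351
hold 18.66 [433.2 187.2  64. ] w 19.1 f 70.9 F [ 1.4  1.  -0.3]
back 19.07 [439.2 189.1  63.7] w 19.0 f 70.7 F [-0.4 -0.3 -2.1]
up 19.89 [439.5 189.2 143.5] w 19.0 f 70.7 F [ 0.5 -0.2 -1.5]
hole pulled px [324.32672321 109.1009532 ]
```

View pics/t7.png

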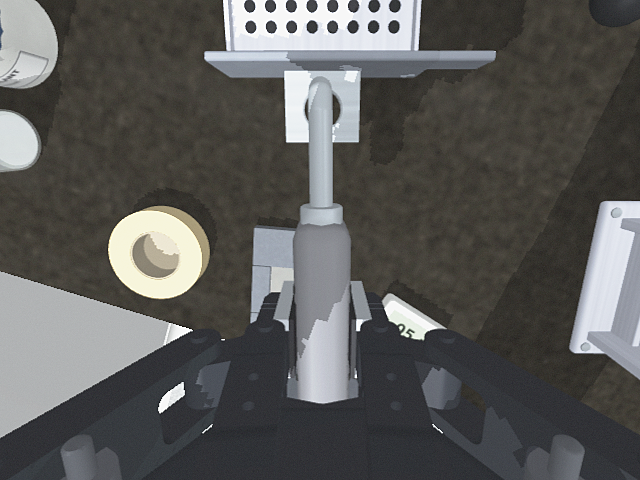

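```bash
python3 - <<'E'
from h import *
R=down(17.6);g=np.load("grip.npy")
manip.move_linear(np.array(manip.get_state()['position'])+[0,0,40],feed=150)
manip.move_to([g[0],g[1],170],R)
manip.move_linear([g[0],g[1],115],R,feed=150);manip.dwell(.25);s=st("pre")
e=g-s['position'];e[2]=-.7
t=g+e;hit=manip.move_linear(t,R,feed=60,threshold=8);manip.dwell(.1);s=st(("down",hit));print(s['position']-g)
E
```

```text
pre 22.07 [472.8 -49.6 115.8] w 18.8 f 70.8 F [-1.  -0.1 -2.5]
('down', True) 22.84 [471.1 -49.7  73.6] w 18.9 f 72.5 F [-1.7 -0.1  8.8]
[-1.1057825  -0.05686031 -0.03566596]
```

```bash
python3 - <<'E'
from h import *
manip.gripper_to(50);s=st("open");p=np.array(s['position'])
manip.move_linear(p+[0,0,100],feed=150)
manip.move_to([440,-70,250],down(17.6));manip.dwell(.3);st("off")
a=manip.snapshot("wrist")[:,:,::-1];b=manip.snapshot("top")[145:345,140:406,::-1]
c=cam("wrist");u=np.array([np.cos(np.radians(17.6)),np.sin(np.radians(17.6)),0]);o=np.array([471.8,-49.4,87])
print("tail,front,bend",[np.round(proj(c,q)) for q in(o-42*u,o+42*u,o+86*u-[0,0,8])])
cv2.imwrite("pics/f.png",np.hstack([a[0:400,150:450],cv2.resize(b,(500,400))]))
E
```

```text
open 23.24 [470.7 -49.8  73.3] w 49.8 f 0.0 F [-0.1  0.4  0.6]
off 24.79 [439.8 -69.7 249. ] w 50.2 f 0.0 F [-1.6 -0.5  0.1]
tail,front,bend [array([312., 230.]), array([311., 124.]), array([311.,  63.])]
```

View pics/f.png

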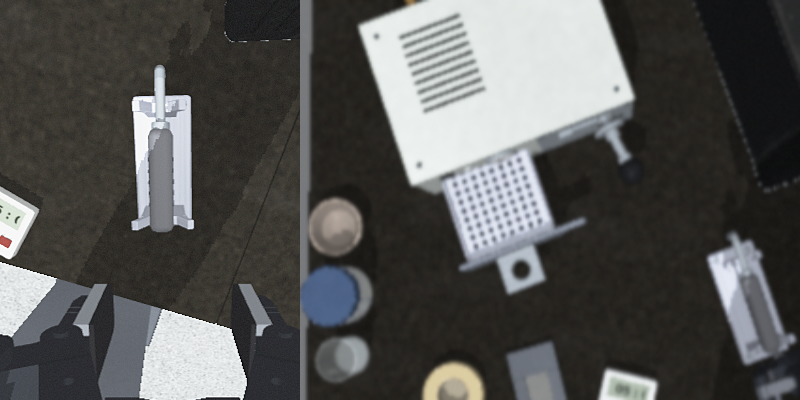

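```bash
python3 - <<'E'
from h import *
h=ray(cam("top"),(140+521*.532,145+270*.5),43);d=D.T@(h-np.array([603.7,246.5,43]));print(d)
if abs(d[0]+90)<4: print(manip.finish_job())
E
```

```text
[-210.35383254 -323.67172138    0.        ]
```

```bash
python3 - <<'E'
from h import *
h=ray(cam("top"),(140+221*.532,145+270*.5),43);d=D.T@(h-np.array([603.7,246.5,43]));print(d)
if abs(d[0]+90)<4: print(manip.finish_job())
E
```

```text
[-91.01521611  -0.6322122    0.        ]
the job is handed in; nothing more can be done
None
```

The job is done and handed in after about 25 s of robot time: the lever is in the release notch, the tray was drawn out to its stop with the hook (about 91 mm measured against the 90 mm travel), the hook is back in its stand, and the arm never went near the jar, beaker, bottle or pot.

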